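# Load the instrument dryer from the drip hook and start its second programme

### The arm

A 6-joint arm with a two-finger parallel gripper is mounted at the origin on a cart in front of the work surface, level with it; the furniture and walls round the work are solid. World frame = base frame: x ahead of the robot, y to its left, z up, the work surface at z = 0. Lengths are in m, angles in degrees, forces in N, time in s.
With the tool pointing down it reaches from about 0.375 to 0.9 m from the base axis. Payload 3.1 kg.
Tool frame: the origin (TCP) lies between the finger pads; the fingertips stand 8 mm ahead of it and the grasp point (between the pads) lies 11 mm behind it (tips_ahead is the distance from the TCP to the fingertips, in m); z points along the fingers, y is the line along which they close (so a half turn about z gives the same grasp; the last joint's range is limited). The gripper opens to 85 mm and grips with 20 to 120 N. Pads are 22 mm wide; open, the fingers measure 114 mm over their backs; the gripper's body (76 mm by 85 mm) begins 54 mm behind the grasp point. The pads swing forward as they close: fully open they stand 13 mm farther back than shut.
Start: joints at [53.772, 30.224, 82.088, -0, 67.689, -10.227], TCP at [0.274, 0.562, 0.239] pointing down, gripper open.
Joint ranges: [-176.69, 176.69], [-43.24, 126.21], [12.49, 139.97], [-82, 262], [0, 151.66], [-163.58, 163.58]. Speed limits (degrees/s): [159.86, 159.86, 180, 180, 180, 180].

### API

Orientations are given as [roll, pitch, yaw] about the fixed x, y, z axes, in that order (R = Rz(yaw) Ry(pitch) Rx(roll)).
In Python, from workcell import goto, move_l, goto_joints, set_gripper, hold, solve_ik, grab_frame, calibration, PlanningError, finish_job, cut_out, current_clock, current_joints, current_qvel, current_effort, current_tcp_pos, current_orientation, current_wrist_force, current_wrist_torque, current_width, current_finger_force, tips_ahead gives the robot as it stands. Calls block until the motion is done:
- goto(position, orientation): joint-space move of the TCP to a pose.
- move_l(position, ori=None, velocity=0.15, threshold=None): straight line of the TCP; ori=None keeps the orientation; velocity is the mean speed in m/s. With threshold (N) it stops when the force on the tool has changed by that much, and returns True; else False.
- goto_joints(angles): joint-space move.
- set_gripper(opening, strength=None): opening from 0.0 (shut) to 1.0 (fully open); strength is the grip in N (None keeps the last); returns when the fingers have stopped.
- hold(seconds).
- solve_ik(position, orientation): joint angles nearest the present ones, or None.
- grab_frame(name): name is "scene" or "side" or "wrist"; returns the picture (400x640x3 uint8, red, green, blue); there is no depth.
- calibration(name): a dict with "vfov" (degrees; the focal length in pixels is half the picture's height over the tangent of half this angle, whatever the lens; pixels are square), "cx", "cy" (the principal point, pixels), "dist_coeffs" ([k1, k2, p1, p2, k3] as OpenCV has them; the pictures are not rectified), "rvec" (rotation vector, rad) and "tvec" (3), from world to camera coordinates, as OpenCV has them; the wrist camera has in their place "hand_eye" (4x4, takes a point from camera to tool coordinates, whose origin is the TCP and whose axes are the flange's). Camera axes: x right, y down, z forward; pixel columns grow to the right and rows downward; lengths in m; the calibration is good to about 2 mm. A picture is of the moment at which its call begins: read the wrist's pose just before it. calibration takes no time and is no camera call.
A pose or a line that the arm cannot do raises PlanningError and nothing moves.
- finish_job(): hands the job in; it is judged then, once.
Trained networks look in the newest picture that a camera, given by its name, has taken for a name from the list of things; names that differ only in an ending like _2 or _b are one class to them, and where a whole thing is asked for, a point or a joint stands for the part that bears it (a point fixed in the world has none). Each returns a list of dicts, best first, with "p" (0 to 1); they miss things now and then, are a little off and sometimes report something else, mostly with a low value. They report only what shows in the picture. A call takes as long as a camera call.
- cut_out(camera, query): "mask" (400x640 bool, what is visible of it) and "location" ([column, row] in pixels, amid what is visible of it).
Readings, each from a call of its own:
- current_clock(): time.
- current_joints(): joint angles.
- current_qvel(): joint speeds.
- current_effort(): joint torques, N m.
- current_tcp_pos(): TCP position.
- current_orientation(): TCP orientation.
- current_wrist_force(): force on the tool from outside, world axes, zero at the start.
- current_wrist_torque(): the same for the moment, N m.
- current_width(): opening from 0.0 (shut) to 1.0 (fully open).
- current_finger_force(): force on a finger pad.
Only numpy, scipy, OpenCV 4.12 (cv2) and the standard library are available. Lean on these libraries where they do the work, as an engineer would, in place of code of your own. Each camera call takes 0.05 s, during which the arm holds its last target. There are 200 camera calls.

### The job

The wire basket has finished dripping: lift it up off the hook of its draining stand and set it down gently, upright, inside the well of the instrument dryer (do not drop it in). Let go of it, then start the dryer with its keys, pressing them fully, one at a time and in this order: the round on key, then the middle one of the row of three square programme keys (two dots), and last the wide start key (triangle). Press neither of the other two programme keys and leave the things standing around where they are.

Things in the scene. Friction and masses are not known exactly. Their poses are not given: they have to be found in the camera images.
- basket: loose square wire basket, 66 x 66 x 44 mm, 160 g. Origin: centre of its underside, z up. Rigid strap handle (16 mm wide in x, 3 mm thick) in its y-z plane: two upright legs, outer faces y = +-18.5 mm, z = 76 to 121 mm, joined by a top strap (underside z = 118). The hook passes under the strap. Grip: squeeze both legs from outside along y, 37 mm
- basket_grip (a point): point midway between the two upright legs of the basket's handle, 98 mm above the basket's underside and 20 mm under the top strap; axes as the basket's
- drip_stand: fixed steel draining stand. Origin: centre of its dish's underside (100 x 90 x 10 mm), z up. Post (10 mm) at x = +40 mm; at z = 185 mm a flat hook strip 12 mm wide runs to its -x (robot side) up to x = -32 and turns up 12 mm. The basket hangs at x = about -10 mm, 67 mm above the worktop: lift it 20 to 40 mm, then draw it 80 mm along the stand's -x before raising it more
- hook_tip (a point): top end of the hook's upturned tip, 197 mm above the worktop; axes as the stand's
- dryer: fixed bench-top hot-air instrument dryer, white, 260 mm deep (x), 140 mm wide (y), 123 mm high. Origin: centre of its underside; z up, front with the key console towards its own -x. The square open well (104 x 104 mm, steel lined) is in its top with its centre at x = +48 mm; its rim is 123 mm above the worktop
- well_floor (a point): centre of the well's flat floor, 62 mm above the worktop and 61 mm under the rim; axes as the dryer's. The seated basket's underside rests here, its handle sticking out
- key_power_top (a point): centre of the top face of the round on key (20 mm across), front row, left; z out of the panel, which slopes 12 degrees down to the dryer's front (-x); y left. Key 8.5 mm proud of the panel. Its joint reads 0 m when up and 0.005 when fully down; it springs back by itself (about 1.5 N to start it, 4 N at the bottom).
- key_prog1_top (a point): centre of the top face of the first programme key (20 x 20 mm, one dot), left end of the rear row of three, 40 mm behind the on key; z out of the panel, which slopes 12 degrees down to the dryer's front (-x); y left. Key 8.5 mm proud of the panel. Not to be pressed
- key_prog2_top (a point): centre of the top face of the second programme key (20 x 20 mm, two dots), middle of the rear row of three, 40 mm pitch; z out of the panel, which slopes 12 degrees down to the dryer's front (-x); y left. Key 8.5 mm proud of the panel. Its joint reads 0 m when up and 0.005 when fully down; it springs back by itself (about 1.5 N to start it, 4 N at the bottom).
- key_prog3_top (a point): centre of the top face of the third programme key (20 x 20 mm, three dots), right end of the rear row of three; z out of the panel, which slopes 12 degrees down to the dryer's front (-x); y left. Key 8.5 mm proud of the panel. Not to be pressed
- key_start_top (a point): centre of the top face of the wide start key (22 x 34 mm, triangle), front row, right; z out of the panel, which slopes 12 degrees down to the dryer's front (-x); y left. Key 8.5 mm proud of the panel. Its joint reads 0 m when up and 0.005 when fully down; it springs back by itself (about 1.5 N to start it, 4 N at the bottom).
- key_power (a joint): travel of the round on key, m: 0 up, 0.005 fully down
- key_prog1 (a joint): travel of the first programme key, m: 0 up, 0.005 fully down
- key_prog2 (a joint): travel of the second programme key, m: 0 up, 0.005 fully down
- key_prog3 (a joint): travel of the third programme key, m: 0 up, 0.005 fully down
- key_start (a joint): travel of the start key, m: 0 up, 0.005 fully down
- wax_pot: bystander: round white pot with an ochre lid, 65 mm across, 29 mm high, loose; origin at the centre of its underside
- bur_block: bystander: small blue block with upright burs, 36 x 58 x 40 mm, loose; origin at the centre of its underside
- paste_pot: bystander: round pot with a grey lid, 91 mm across, 44 mm high, loose; origin at the centre of its underside
- instrument_cassette: bystander: closed perforated steel cassette, 91 x 185 x 28 mm, loose; origin at the centre of its underside

How it is judged:
By the outcome, as a careful person would: the job done as asked, in the order asked, and still so for the second after the job is handed in, with the robot touching nothing.
It also fails if it takes over 58 s, if anything falls off the work surface, if the arm or the gripper's body presses on something with over 40 N, if the wrist force passes 120 N, or if a joint passes its speed limit or range.

## Working session

There is one attempt and no reset: what is moved stays moved. The work goes in short steps, each a Python script; the robot and the scene stay as the last script left them, time stands still between calls to the robot, and variables do not carry over. Pictures are saved under pics/ and viewed, at most 10 in all, crops included, and the job is handed in when it is done.

```bash
ls; mkdir -p pics; cat > h.py <<'E'
import numpy as np, cv2
from workcell import *
from scipy.spatial.transform import Rotation as R
def cam(n):
    c=calibration(n); f=200/np.tan(np.radians(c["vfov"]/2))
    K=np.array([[f,0,c["cx"]],[0,f,c["cy"]],[0,0,1]]); d=np.array(c["dist_coeffs"],float)
    if "rvec" in c:
        Rm=cv2.Rodrigues(np.array(c["rvec"],float))[0]; t=np.array(c["tvec"],float).ravel()
    else:
        T=np.eye(4);T[:3,:3]=R.from_euler('xyz',current_orientation(),degrees=True).as_matrix();T[:3,3]=current_tcp_pos()
        M=np.linalg.inv(T@np.array(c["hand_eye"])); Rm=M[:3,:3]; t=M[:3,3]
    return K,d,Rm,t
def ray(C,p):
    K,d,Rm,t=C
    u=cv2.undistortPoints(np.array([[p]],float),K,d)[0,0]
    v=Rm.T@np.array([u[0],u[1],1]); return -Rm.T@t, v/np.linalg.norm(v)
def onz(C,p,z):
    o,v=ray(C,p); return o+v*(z-o[2])/v[2]
def tri(rays):
    A=0;b=0
    for o,v in rays:
        P=np.eye(3)-np.outer(v,v);A=A+P;b=b+P@o
    return np.linalg.solve(A,b)
def proj(C,X):
    return cv2.projectPoints(np.array(X,float).reshape(-1,3),cv2.Rodrigues(C[2])[0],C[3],C[0],C[1])[0][:,0]
def save(n,im): cv2.imwrite(f"pics/{n}.png",im[:,:,::-1])
E
python3 - <<'E'
from h import *
print(current_clock())
for n in("scene","side","wrist"):
    C=cam(n); im=grab_frame(n)
    save(n+"0",im); print(n,(-C[2].T@C[3]).round(3),C[0][0,0].round(1),C[1])
    if n=="wrist": continue
    for q in("basket","basket_grip","drip_stand","hook_tip","dryer","well_floor","key_power_top","key_prog1_top","key_prog2_top","key_prog3_top","key_start_top","wax_pot","bur_block","paste_pot","instrument_cassette"):
        try: r=cut_out(n,q)
        except Exception as e: print(q,e); continue
        print(n,q,[(round(x["p"],2),np.round(x["location"],1).tolist(),int(x["mask"].sum())) for x in r[:2]])
print(current_clock())
E
```

```text
pics
0.0
scene [-0.367 -0.41   0.796] 397.7 [-0.06504813  0.          0.          0.          0.        ]
scene basket [(0.6, [356.5, 215.0], 550)]
scene basket_grip [(0.71, [352.8, 212.4], 516)]
scene drip_stand [(0.79, [361.4, 229.9], 686)]
scene hook_tip [(0.57, [358.1, 235.0], 634)]
scene dryer [(0.6, [306.0, 210.3], 3772)]
scene well_floor [(0.56, [307.5, 210.8], 3809), (0.29, [356.9, 212.1], 608)]
scene key_power_top [(0.38, [359.5, 230.0], 692)]
scene key_prog1_top []
scene key_prog2_top []
scene key_prog3_top [(0.48, [305.4, 217.5], 29)]
scene key_start_top [(0.44, [464.6, 288.0], 984), (0.39, [294.9, 222.4], 49)]
scene wax_pot [(0.53, [237.2, 224.0], 250)]
scene bur_block [(0.8, [420.6, 275.5], 296)]
scene paste_pot [(0.8, [463.8, 286.3], 1005), (0.75, [358.0, 235.3], 684)]
scene instrument_cassette [(0.89, [193.9, 209.7], 1047)]
side [ 0.133 -1.01   0.802] 375.4 [-0.01074293  0.          0.          0.          0.        ]
side basket []
side basket_grip [(0.75, [337.0, 218.0], 529)]
side drip_stand [(0.72, [337.6, 239.5], 392)]
side hook_tip [(0.61, [336.0, 236.0], 426)]
side dryer [(0.63, [311.3, 202.5], 2183)]
side well_floor [(0.79, [311.7, 202.9], 2291)]
side key_power_top [(0.23, [335.4, 239.2], 372)]
side key_prog1_top [(0.48, [337.3, 216.5], 491)]
side key_prog2_top []
side key_prog3_top []
side key_start_top []
side wax_pot [(0.75, [269.4, 191.3], 173)]
side bur_block [(0.76, [335.6, 287.2], 260)]
side paste_pot []
side instrument_cassette [(0.68, [261.2, 176.0], 494)]
wrist [0.211 0.592 0.374] 277.5 [-0.00131311  0.          0.          0.          0.        ]
1.65
```

```bash
python3 - <<'E'
import cv2
a=cv2.imread("pics/scene0.png")[150:330,170:510]; b=cv2.imread("pics/side0.png")[140:320,220:460]
cv2.imwrite("pics/sA.png",cv2.resize(a,(800,424),interpolation=3)); cv2.imwrite("pics/sB.png",cv2.resize(b,(800,600),interpolation=3))
E
```

```text
(no output)
```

View pics/sA.png

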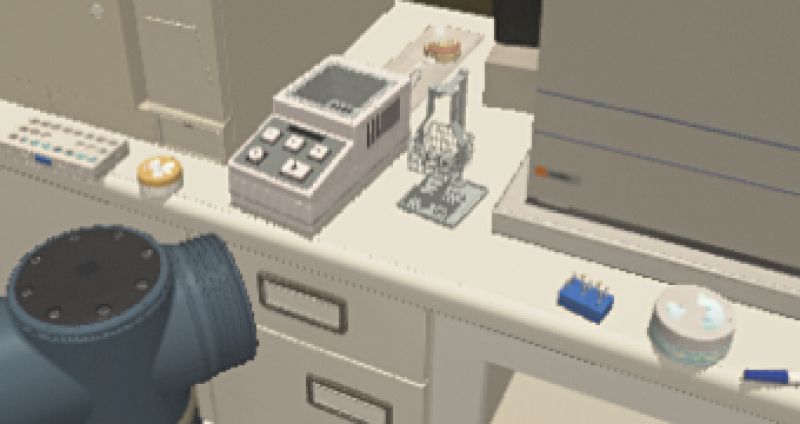

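View pics/sB.png

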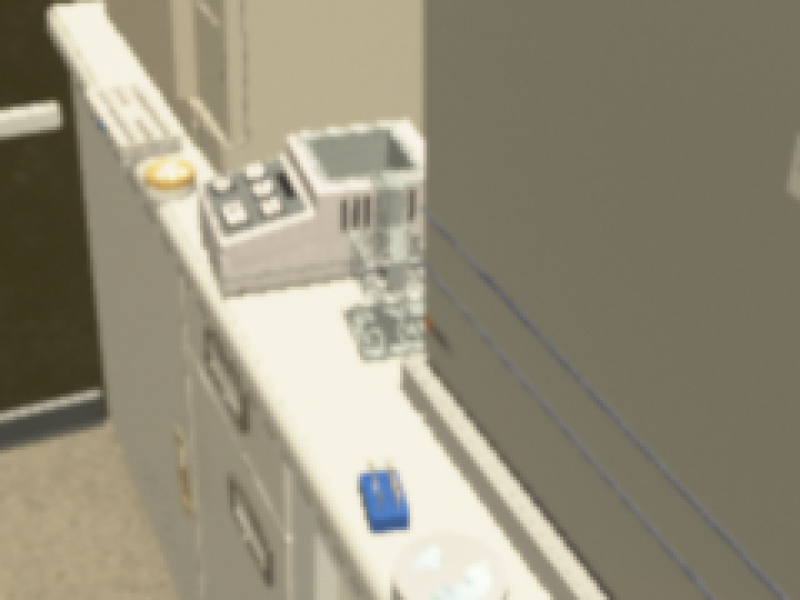

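```bash
python3 - <<'E'
from h import *
A=cam("scene");B=cam("side")
a=lambda x,y:(170+x/2.353,150+y/2.353); b=lambda x,y:(220+x/3.333,140+y/3.333)
print("dish",[onz(A,a(*p),.01).round(3).tolist() for p in((398,206),(428,168),(487,186),(445,224))])
print("dryer rim outer", [onz(A,a(*p),.123).round(3).tolist() for p in((274,102),(330,56),(411,76),(358,124))])
print("well rim", [onz(A,a(*p),.123).round(3).tolist() for p in((290,99),(332,66),(394,80),(352,112))])
print("side well rim", [onz(B,b(*p),.123).round(3).tolist() for p in((316,178),(305,137),(385,130),(415,176))])
print("dryer front bottom", [onz(A,a(*p),0).round(3).tolist() for p in((232,204),(315,236),)])
print("side dryer front bottom", onz(B,b(225,296),0).round(3))
for n,p,q in(("power",(257,154),(222,184)),("p1",(271,134),(257,168)),("p2",(295,142),(264,186)),("p3",(319,150),(272,206)),("start",(295,168),(234,212)),("handle top",(448,82),(393,178))):
    print(n,tri([ray(A,a(*p)),ray(B,b(*q))]).round(3))
for n,p,z in(("wax",(159,168),.029),("bur",(586,295),.04),("paste",(692,308),.044),("wall base",(497,215),0),("wallbase2",(800,325),0),("edge",(0,103),0),("edge",(228,190),0),("edge2",(800,396),0),("cabL",(228,160),0),("back",(483,30),0)): print(n,onz(A,a(*p),z).round(3))
E
```

```text
dish [[0.56, 0.001, 0.01], [0.659, -0.001, 0.01], [0.655, -0.093, 0.01], [0.551, -0.071, 0.01]]
dryer rim outer [[0.566, 0.194, 0.123], [0.716, 0.185, 0.123], [0.712, 0.051, 0.123], [0.565, 0.063, 0.123]]
well rim [[0.582, 0.177, 0.123], [0.69, 0.168, 0.123], [0.691, 0.068, 0.123], [0.588, 0.084, 0.123]]
side well rim [[0.579, 0.094, 0.123], [0.603, 0.187, 0.123], [0.696, 0.168, 0.123], [0.681, 0.057, 0.123]]
dryer front bottom [[0.476, 0.217, 0.0], [0.465, 0.079, 0.0]]
side dryer front bottom [0.467 0.087 0.   ]
power [0.498 0.183 0.083]
p1 [0.542 0.187 0.091]
p2 [0.536 0.145 0.092]
p3 [0.531 0.105 0.091]
start [0.491 0.12  0.083]
handle top [ 0.604 -0.047  0.193]
wax [0.471 0.334 0.029]
bur [ 0.464 -0.281  0.04 ]
paste [ 0.49  -0.397  0.044]
wall base [ 0.611 -0.123  0.   ]
wallbase2 [ 0.565 -0.518  0.   ]
edge [0.539 0.718 0.   ]
edge [0.501 0.24  0.   ]
edge2 [ 0.451 -0.528  0.   ]
cabL [0.564 0.281 0.   ]
back [1.123 0.083 0.   ]
```

```bash
python3 - <<'E'
from h import *
print(current_orientation(), np.round(calibration("wrist")["hand_eye"],3).tolist())
for y in(0,180,-5,175):
  for p in((.45,.02,.4),(.6,-.045,.15),(.64,.125,.2),(.5,.18,.1)):
    print(y,p,np.round(solve_ik(p,[180,0,y]),0) if solve_ik(p,[180,0,y]) is not None else None)
E
```

```text
[-1.79999868e+02 -1.43020263e-03  1.54000398e+02] [[0.0, -0.961, -0.277, 0.07], [1.0, 0.001, -0.0, -0.0], [0.001, -0.277, 0.961, -0.134], [0.0, 0.0, 0.0, 1.0]]
0 (0.45, 0.02, 0.4) [-12.   6.  92.  -0.  82.  78.]
0 (0.6, -0.045, 0.15) [-15.  35.  90.  -0.  55.  75.]
0 (0.64, 0.125, 0.2) [ 1. 35. 80. -0. 65. 91.]
0 (0.5, 0.18, 0.1) [  8.  35. 102.  -0.  43.  98.]
180 (0.45, 0.02, 0.4) [ -12.    6.   92.    0.   82. -102.]
180 (0.6, -0.045, 0.15) [ -15.   35.   90.    0.   55. -105.]
180 (0.64, 0.125, 0.2) [  1.  35.  80.   0.  65. -89.]
180 (0.5, 0.18, 0.1) [  8.  35. 102.   0.  43. -82.]
-5 (0.45, 0.02, 0.4) [-12.   6.  92.  -0.  82.  83.]
-5 (0.6, -0.045, 0.15) [-15.  35.  90.  -0.  55.  80.]
-5 (0.64, 0.125, 0.2) [ 1. 35. 80. -0. 65. 96.]
-5 (0.5, 0.18, 0.1) [  8.  35. 102.  -0.  43. 103.]
175 (0.45, 0.02, 0.4) [-12.   6.  92.   0.  82. -97.]
175 (0.6, -0.045, 0.15) [ -15.   35.   90.    0.   55. -100.]
175 (0.64, 0.125, 0.2) [  1.  35.  80.   0.  65. -84.]
175 (0.5, 0.18, 0.1) [  8.  35. 102.   0.  43. -77.]
```

```bash
python3 - <<'E'
from h import *
goto([.25,.36,.36],[180,0,165])
names=("basket","basket_grip","drip_stand","hook_tip","dryer","well_floor","key_power_top","key_prog1_top","key_prog2_top","key_prog3_top","key_start_top")
for i,p in enumerate(((.41,.14,.32),(.42,-.04,.32))):
    goto(p,[180,0,180]); C=cam("wrist"); im=grab_frame("wrist"); save(f"w{i}",im)
    np.savez(f"w{i}.npz",K=C[0],d=C[1],R=C[2],t=C[3])
    for q in names:
        r=cut_out("wrist",q); print(i,q,[(round(x["p"],2),np.round(x["location"],1).tolist(),int(x["mask"].sum())) for x in r[:2]])
print(current_clock())
E
```

```text
0 basket []
0 basket_grip [(0.48, [183.0, 271.3], 58)]
0 drip_stand [(0.75, [228.1, 298.5], 1090), (0.16, [321.5, 255.1], 210)]
0 hook_tip [(0.68, [232.4, 284.6], 1066), (0.63, [320.4, 255.1], 187)]
0 dryer [(0.64, [545.0, 200.4], 6812), (0.58, [319.3, 262.4], 12381)]
0 well_floor [(0.9, [319.2, 263.6], 12554)]
0 key_power_top [(0.44, [348.0, 229.3], 132)]
0 key_prog1_top [(0.77, [347.0, 259.8], 218)]
0 key_prog2_top [(0.55, [322.0, 252.0], 209)]
0 key_prog3_top [(0.66, [295.1, 252.7], 186)]
0 key_start_top [(0.58, [292.9, 252.7], 182), (0.57, [304.5, 224.5], 379)]
1 basket [(0.94, [319.1, 287.8], 2093), (0.67, [476.1, 224.7], 178)]
1 basket_grip [(0.86, [322.2, 283.1], 1543), (0.74, [315.6, 259.2], 1728)]
1 drip_stand [(0.61, [314.2, 260.8], 1711)]
1 hook_tip [(0.76, [316.5, 259.4], 1986)]
1 dryer [(0.79, [430.2, 241.4], 10837)]
1 well_floor [(0.83, [428.1, 239.3], 10494), (0.64, [426.7, 218.6], 409)]
1 key_power_top [(0.73, [176.0, 207.5], 947), (0.49, [476.2, 224.3], 170)]
1 key_prog1_top [(0.59, [474.2, 253.8], 233)]
1 key_prog2_top [(0.65, [426.8, 243.9], 10706), (0.58, [445.0, 246.9], 229)]
1 key_prog3_top [(0.68, [421.8, 242.4], 128)]
1 key_start_top [(0.81, [428.6, 216.2], 457), (0.35, [421.5, 241.7], 106)]
5.6083
```

View pics/w0.png

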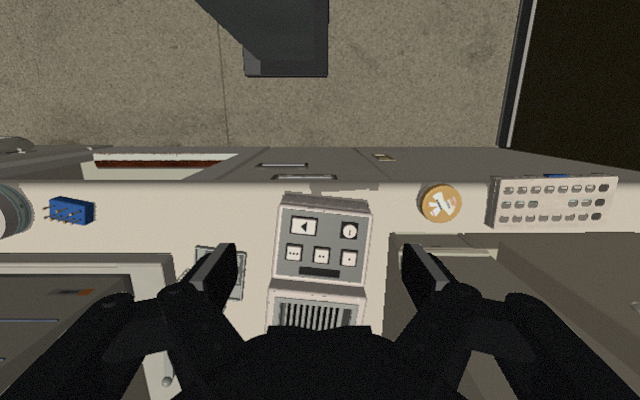

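View pics/w1.png

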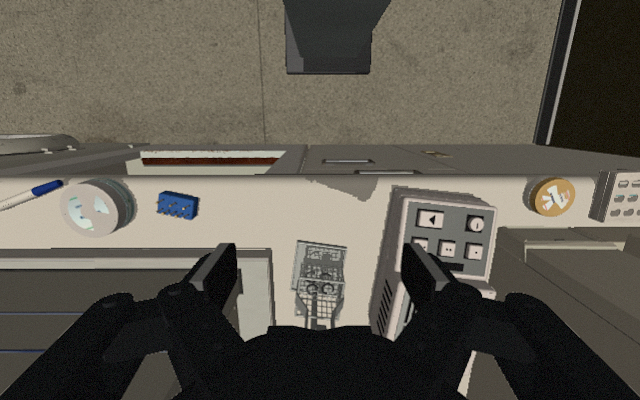

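```bash
cat > fit.py <<'E'
from h import *
def ld(n):
    z=np.load(n); return z["K"],z["d"],z["R"],z["t"]
W0,W1,A,B=ld("w0.npz"),ld("w1.npz"),cam("scene"),cam("side")
E
python3 - <<'E'
from fit import *
a=lambda x,y:(170+x/2.353,150+y/2.353); b=lambda x,y:(220+x/3.333,140+y/3.333)
P={}
for n,p,q,s,t in(("power",(348.5,229.5),(476.2,224.4),(257,154),(222,184)),("p1",(347.5,259.5),(474.2,253.6),(271,134),(257,168)),("p2",(321.5,254.5),(446,249),(295,142),(264,186)),("p3",(294,253),(421.5,242),(319,150),(272,206)),("start",(304,226),(430,218),(295,168),(234,212))):
    r=[ray(W0,p),ray(W1,q),ray(A,a(*s)),ray(B,b(*t))]
    print(n,tri(r[:2]).round(4),tri(r).round(4),onz(W0,p,.09).round(4),onz(W1,q,.09).round(4))
print("dish corners w1",[onz(W1,p,.01).round(3).tolist() for p in((298,240),(347,245),(291,291),(340,297))])
print("dryer front w1",[onz(W1,p,0).round(3).tolist() for p in((394,186),)],"w0",[onz(W0,p,0).round(3).tolist() for p in((281,193),(371,200))])
print("dryer step top w0 z.123",[onz(W0,p,.123).round(3).tolist() for p in((272,288),(366,291))])
print("wall w1",[(onz(W1,p,0).round(3).tolist(),onz(W1,p,.03).round(3).tolist()) for p in((271,248),(273,335),(243,262))])
print("leftcab w0",[onz(W0,p,0).round(3).tolist() for p in((388,234),(388,300))])
im=cv2.imread("pics/w1.png")[225:340,270:390]; cv2.imwrite("pics/w1c.png",cv2.resize(im,(600,575),interpolation=2))
E
```

```text
power [0.4941 0.1826 0.0876] [0.4967 0.1833 0.0836] [0.4918 0.1822 0.09  ] [0.4945 0.1814 0.09  ]
p1 [0.536  0.1815 0.0964] [0.5385 0.1831 0.0932] [0.5389 0.1822 0.09  ] [0.5399 0.1856 0.09  ]
p2 [0.5324 0.1443 0.0885] [0.5325 0.1435 0.0923] [0.5309 0.1442 0.09  ] [0.5325 0.1437 0.09  ]
p3 [0.5213 0.105  0.0974] [0.5269 0.1048 0.0916] [0.5285 0.1044 0.09  ] [0.5214 0.1072 0.09  ]
start [0.4888 0.1189 0.0819] [0.4892 0.1187 0.0839] [0.4865 0.1194 0.09  ] [0.4848 0.1153 0.09  ]
dish corners w1 [[0.555, -0.076, 0.01], [0.565, 0.009, 0.01], [0.658, -0.091, 0.01], [0.671, -0.001, 0.01]]
dryer front w1 [[0.461, 0.087, 0.0]] w0 [[0.463, 0.076, 0.0], [0.475, 0.229, 0.0]]
dryer step top w0 z.123 [[0.564, 0.076, 0.123], [0.569, 0.205, 0.123]]
wall w1 [([0.575, -0.126, 0.0], [0.56, -0.12, 0.03]), ([0.765, -0.131, 0.0], [0.738, -0.125, 0.03]), ([0.603, -0.178, 0.0], [0.587, -0.169, 0.03])]
leftcab w0 [[0.538, 0.263, 0.0], [0.674, 0.272, -0.0]]
```

View pics/w1c.png

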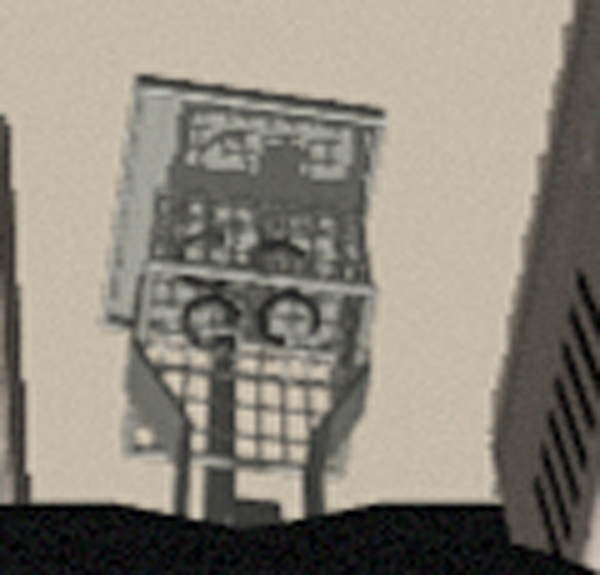

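```bash
python3 - <<'E'
from fit import *
from scipy.optimize import least_squares
D=[]
for p in((.5,.0,.3),(.55,.1,.25),(.5,-.1,.3)):
    for o in([180,0,180],[155,0,180],[205,0,180],[180,20,180],[165,-15,170]):
        q=solve_ik(p,o)
        if q is not None: D.append((p,R.from_euler('xyz',o,degrees=True).as_matrix()[:,2],q))
def f(x):
    r=[]
    for p,z,q in D:
        w=np.array(p)-x[0]*z; r.append(np.arctan2(w[1],w[0])-np.arcsin(x[1]/np.hypot(*w[:2]))-np.radians(q[0]))
    return r
s=least_squares(f,[.2,.1]); print(len(D),s.x,np.abs(np.degrees(s.fun)).max())
print([np.round(q[3]).tolist() for _,_,q in D][:5])
print("handle mid",onz(W1,(319.5,319),.155).round(4), onz(W1,(306,319),.155).round(4),onz(W1,(333,319),.155).round(4))
E
```

```text
15 [0.2887 0.111 ] 1.0972913651049132e-13
[0.0, 23.0, -27.0, 8.0, 12.0]
handle mid [ 0.5986 -0.0392  0.155 ] [ 0.5986 -0.0566  0.155 ] [ 0.5986 -0.0219  0.155 ]
```

```bash
python3 - <<'E'
from fit import *
goto([.595,-.04,.27],[180,0,173]); C=cam("wrist"); im=grab_frame("wrist")
np.savez("w2.npz",K=C[0],d=C[1],R=C[2],t=C[3]); cv2.imwrite("pics/w2.png",cv2.resize(im[150:330,200:440],(800,600),interpolation=2)[:,:,::-1])
for q in("basket","basket_grip","hook_tip"):
    r=cut_out("wrist",q); print(q,[(round(x["p"],2),np.round(x["location"],1).tolist(),int(x["mask"].sum())) for x in r[:2]])
print(proj(C,[[.6,-.04,.188],[.6,-.04,.165]]),current_clock())
E
```

```text
basket [(0.81, [320.2, 190.5], 2974)]
basket_grip [(0.87, [318.2, 185.7], 3270)]
hook_tip [(0.71, [319.2, 183.2], 2692)]
[[320.29572453 213.84364683]
 [320.18054761 205.38168885]] 6.5667
```

View pics/w2.png

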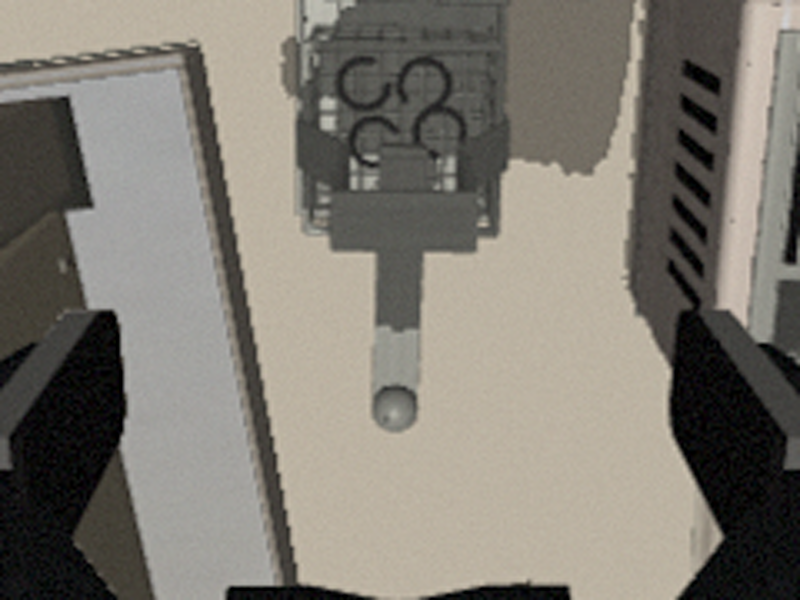

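```bash
python3 - <<'E'
from fit import *
C=ld("w2.npz"); g=lambda x,y:(200+x*.3,150+y*.3)
c=np.array([onz(C,g(*p),.188) for p in((331,193),(477,192),(475,250),(331,251))])
print(c.round(4).tolist(),c.mean(0).round(4)); s=onz(C,g(406,150),.197),onz(C,g(400,310),.186); print(s,np.degrees(np.arctan2(*(s[1]-s[0])[[1,0]])))
print("handle edges yaw",np.degrees(np.arctan2(-(c[1]-c[0])[0],(c[1]-c[0])[1])))
print("wall",onz(C,g(205,60),.03).round(3),onz(C,g(290,560),.03).round(3))
E
```

```text
[[0.5928, -0.0565, 0.188], [0.5969, -0.0208, 0.188], [0.612, -0.0228, 0.188], [0.6079, -0.0586, 0.188]] [ 0.6024 -0.0397  0.188 ]
(array([ 0.58165913, -0.03665522,  0.197     ]), array([ 0.62695129, -0.04349733,  0.186     ])) -8.590496851975978
handle edges yaw -6.538701312740581
wall [ 0.58  -0.117  0.03 ] [ 0.824 -0.12   0.03 ]
```

```bash
python3 - <<'E'
from fit import *
Y=172.5
set_gripper(.75,40)
goto([.6024,-.0397,.23],[180,0,Y])
print(move_l([.6024,-.0397,.155],velocity=.08,threshold=8))
print(current_tcp_pos(),current_wrist_force())
set_gripper(.0,45); print(current_width(),current_finger_force(),current_wrist_force())
p=np.array(current_tcp_pos()); move_l(p+[0,0,.030],velocity=.06)
print(current_width(),current_wrist_force(),current_clock())
save("side1",grab_frame("side")); C=cam("wrist"); im=grab_frame("wrist"); cv2.imwrite("pics/w3.png",cv2.resize(im[100:340,160:480],(800,600),interpolation=2)[:,:,::-1])
E
```

```text
False
[ 0.60286183 -0.03981459  0.15552122] [ 0.00399035 -0.08400545  0.17287061]
0.42777831316671105 45.39562940597534 [-0.85721808  0.27302184  2.83421662]
0.4275784492143317 [-0.43765039  0.07544291 -1.93923802] 9.3
```

View pics/w3.png

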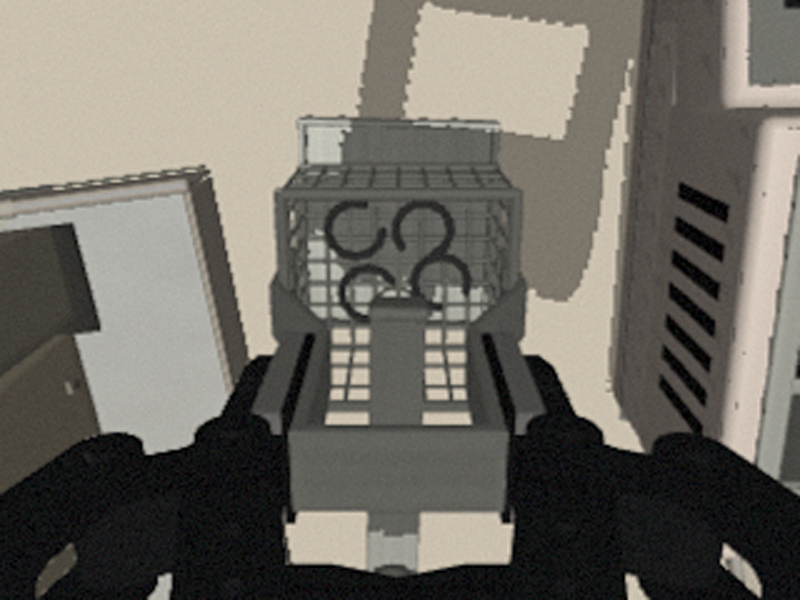

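```bash
python3 - <<'E'
from fit import *
p=np.array(current_tcp_pos()); u=np.array([-np.cos(np.radians(8)),np.sin(np.radians(8)),0])
print(move_l(p+.09*u,velocity=.12,threshold=6)); q=p+.09*u
print(current_wrist_force())
move_l([q[0],q[1],.285],velocity=.15); move_l([.53,.12,.285],velocity=.15); move_l([.637,.127,.285],velocity=.15)
print(current_clock(),current_width(),current_wrist_force())
a=grab_frame("scene");b=grab_frame("side")
a=cv2.resize(a[130:250,255:415],(800,600),interpolation=2);b=cv2.resize(b[120:240,260:420],(800,600),interpolation=2)
save("a4",a);save("b4",b)
E
```

```text
False
[ 0.22179805 -0.77663213 -2.19619613]
13.1167 0.42594332327375306 [-0.32845687  0.04193753 -1.76910656]
```

View pics/a4.png

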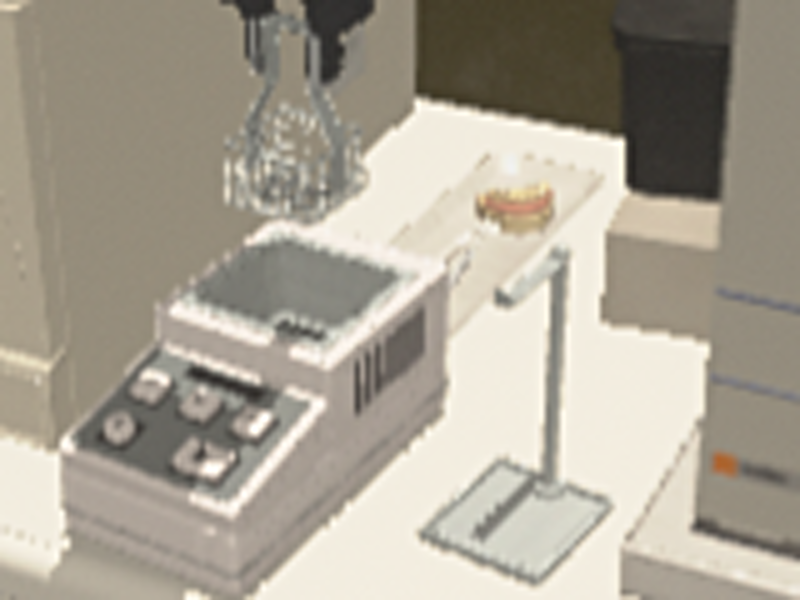

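View pics/b4.png

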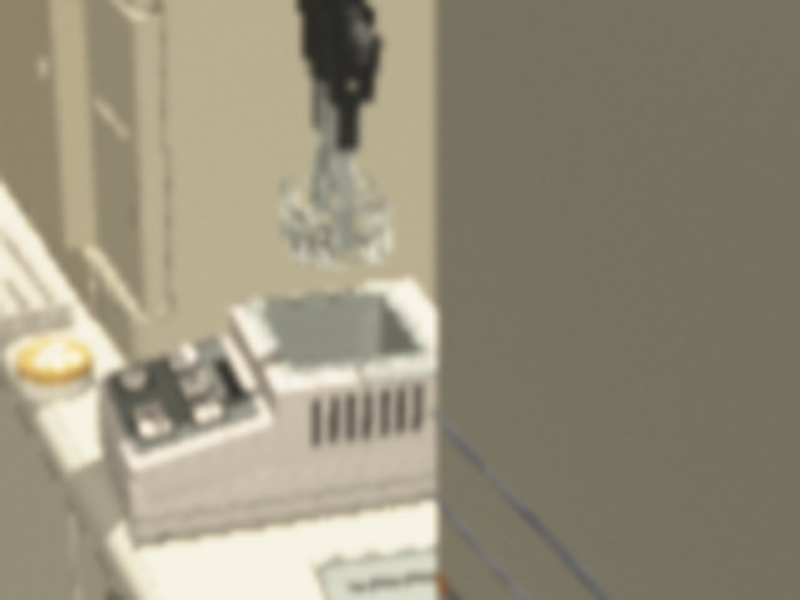

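```bash
cat > dfit.py <<'E'
from fit import *
from scipy.optimize import least_squares
a=lambda x,y:(255+x/5,130+y/5); b=lambda x,y:(260+x/5,120+y/5)
# order p1 p2 p3 power start, then rim (robot-left, far-left, far-right, near-right)
O=[(A,[a(153,385),a(201,403),a(254,422),a(120,428),a(204,460),a(178,299),a(275,235),a(415,268),a(320,355)]),
(B,[b(187,353),b(197,383),b(209,408),b(135,378),b(153,418),b(262,300),b(390,292),b(425,352),b(276,365)][:5]+[b(262,300),b(390,292),b(425,352),b(276,365)]),
(W0,[(347.5,259.5),(321.5,254.5),(294,253),(348.5,229.5),(304,226)]),
(W1,[(474.2,253.6),(446,248),None,(476.2,224.4),(430,218)])]
def pts(v):
    x,y,th,xr,zr,yp,ys=v
    dx,dz=.04*np.cos(np.radians(12)),.04*np.sin(np.radians(12))
    L=np.array([[xr,.04,zr],[xr,0,zr],[xr,-.04,zr],[xr-dx,yp,zr-dz],[xr-dx,ys,zr-dz],[-.004,.052,.123],[.1,.052,.123],[.1,-.052,.123],[-.004,-.052,.123]])
    c,s=np.cos(th),np.sin(th)
    return np.c_[x+c*L[:,0]-s*L[:,1],y+s*L[:,0]+c*L[:,1],L[:,2]]
def res(v):
    P=pts(v);r=[]
    for C,o in O:
        q=proj(C,P)
        for i,m in enumerate(o):
            if m is not None: r+=list(q[i]-m)
    return np.array(r)
s=least_squares(res,[.59,.135,-.13,-.055,.092,.04,-.025],loss='soft_l1')
E
python3 - <<'E'
from dfit import *
print(s.x.round(4),np.degrees(s.x[2])); print(res(s.x).reshape(-1,2).round(1).tolist()); P=pts(s.x); print(P[:5].round(4).tolist(),P[5:].mean(0).round(4))
E
```

```text
[ 0.5956  0.1354 -0.1311 -0.0641  0.0911  0.0353 -0.0305] -7.508668640071761
[[-0.4, -0.4], [-0.1, -0.2], [-0.6, -0.2], [-0.1, -0.7], [-0.4, -0.5], [2.5, -0.7], [1.2, -0.8], [-1.6, 0.7], [-0.0, -2.9], [-1.4, 1.3], [-1.1, 0.4], [-1.2, 0.7], [-0.7, 0.1], [-0.9, 0.7], [-2.0, 1.3], [-1.9, -0.2], [-0.5, 0.3], [2.1, 1.3], [1.0, -0.7], [-0.3, 1.1], [-0.3, -0.7], [0.6, 2.0], [-0.3, -0.1], [-0.8, -1.3], [0.4, 1.0], [-1.4, 0.3], [0.1, 1.1]]
[[0.5372, 0.1834, 0.0911], [0.532, 0.1438, 0.0911], [0.5268, 0.1041, 0.0911], [0.4978, 0.1839, 0.0828], [0.4892, 0.1187, 0.0828]] [0.6432 0.1291 0.123 ]
```

```bash
python3 - <<'E'
from fit import *
move_l([.640,.129,.285],velocity=.1)
print(move_l([.640,.129,.165],velocity=.1,threshold=4), current_wrist_force())
print(move_l([.640,.129,.140],velocity=.025,threshold=2.5), current_tcp_pos(),current_wrist_force(),current_clock())
save("a5",cv2.resize(grab_frame("scene")[130:250,255:415],(640,480),interpolation=2))
E
```

```text
False [ 0.27264242  0.31747994 -1.89514063]
True [0.63995247 0.12903191 0.15076571] [-0.7599835   0.05253046  3.55489273] 15.45
```

View pics/a5.png

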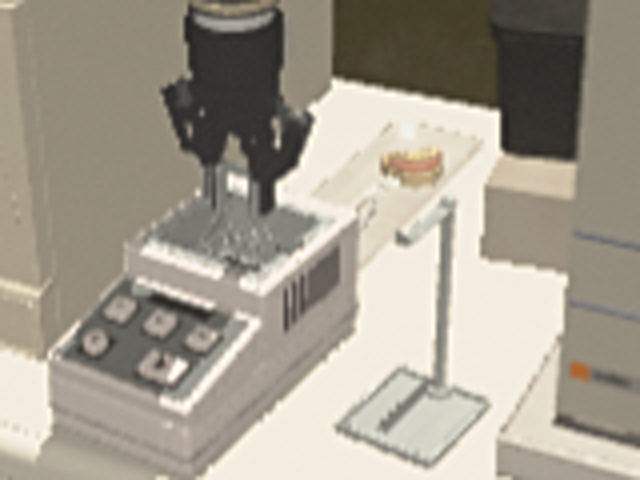

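```bash
python3 - <<'E'
from dfit import *
set_gripper(.8); print(current_width(),current_wrist_force())
move_l([.640,.129,.28],velocity=.12); print(current_wrist_force())
goto([.47,.145,.26],[180,12,172.5]); set_gripper(0)
C=cam("wrist"); im=grab_frame("wrist"); save("w6",im); np.savez("w6.npz",K=C[0],d=C[1],R=C[2],t=C[3])
P=pts(s.x); print(proj(C,P).round(1).tolist())
for q in("key_prog1_top","key_prog2_top","key_prog3_top","key_power_top","key_start_top","basket"):
    r=cut_out("wrist",q); print(q,[(round(x["p"],2),np.round(x["location"],1).tolist(),int(x["mask"].sum())) for x in r[:3]])
for c in("scene","side"):
    grab_frame(c); r=cut_out(c,"basket"); print(c,[(round(x["p"],2),np.round(x["location"],1).tolist(),int(x["mask"].sum())) for x in r[:2]], proj(cam(c),[.64,.129,.16]))
print(current_clock())
E
```

```text
0.7987365967321997 [0.31419439 1.09366544 0.39295533]
[-0.59882641  0.13762077 -0.67732984]
[[359.2, 201.7], [325.2, 201.6], [291.2, 201.6], [356.6, 168.0], [298.6, 167.9], [369.4, 259.5], [362.7, 319.2], [285.9, 319.1], [281.0, 259.4]]
key_prog1_top [(0.67, [357.7, 200.5], 270)]
key_prog2_top [(0.79, [325.4, 200.8], 314)]
key_prog3_top [(0.58, [292.2, 201.8], 292), (0.49, [357.6, 202.5], 298)]
key_power_top [(0.63, [34.8, 183.2], 1400), (0.54, [355.9, 170.4], 217)]
key_start_top [(0.63, [298.7, 166.2], 605)]
basket [(0.29, [356.3, 166.8], 256)]
scene [] [[314.23578074 177.39184482]]
side [(0.56, [323.6, 185.9], 194)] [[326.44027974 177.35820534]]
19.075
```

```bash
python3 - <<'E'
from dfit import *
P=pts(s.x); ori=[180,12,172.5]; z=R.from_euler('xyz',ori,degrees=True).as_matrix()[:,2]
print(tips_ahead)
ta=tips_ahead() if callable(tips_ahead) else tips_ahead
for n,i in(("power",3),("prog2",1),("start",4)):
    K=P[i]; tip=lambda d:K+(d-ta)*z
    goto(tip(-.045),ori); move_l(tip(-.012),velocity=.1)
    dep=lambda:round(float((np.array(current_tcp_pos())-K)@z+ta)*1000,2)
    h=move_l(tip(.008),velocity=.02,threshold=1.2); d0=dep(); f0=np.array(current_wrist_force())
    h2=move_l(tip(.016),velocity=.015,threshold=12); d1=dep(); f1=np.array(current_wrist_force())
    hold(.3)
    print(n,h,d0,f0.round(1),h2,d1,f1.round(1),dep(),np.round(current_wrist_force(),1))
    move_l(tip(-.045),velocity=.1)
    if h2 is False: print("no stop"); break
print(current_clock())
E
```

```text
0.008
power True -4.59 [ 0.9 -0.6  3.3] True -1.17 [-1.8  0.8  6. ] -1.18 [0.1 0.3 6.8]
prog2 True -4.67 [0.5 0.5 2.4] True -1.05 [-2.1 -0.7  6.4] -1.07 [-1.3  0.   5.8]
start True -4.35 [-0.4 -0.4  1.9] True -0.95 [-1.2 -0.1  6.8] -0.93 [-2.5 -0.9  6.8]
27.7083
```

```bash
python3 - <<'E'
from fit import *
p=np.array(current_tcp_pos()); move_l(p+[-.03,0,.1]); hold(.5)
print(current_wrist_force(),current_clock()); print(finish_job())
E
```

```text
[ 0.12311309 -0.31675254  0.80574545] 29.05
the job is handed in; nothing more can be done
None
```

The basket is off its hook and set down in the dryer well, and I pressed the on, middle programme and start keys in that order, then handed the job in at about 29 s. The key joints can't be read directly, so full travel is judged from each key coming up against a hard stop with about 6–7 N on it.

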